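Rebuild the stacking spice tower

ROBOT

A 6-joint arm with a two-finger parallel gripper is mounted at the origin on a cart in front of the work surface, level with it; the furniture and walls round the work are solid. World frame = base frame: x ahead of the robot, y to its left, z up, the work surface at z = 0. Lengths are in m, angles in rad, forces in N, time in s.
With the tool pointing down it reaches from about 0.35 to 0.975 m from the base axis. Payload 4.9 kg.
Tool frame: the origin (TCP) lies on the front face of the gripper's body, between the roots of the fingers; the fingertips stand ctrl.finger_overhang ahead of it and the grasp point (between the pads) lies 54 mm ahead of it (ctrl.finger_overhang is the distance from the TCP to the fingertips, in m); z points along the fingers, y is the line along which they close (so a half turn about z gives the same grasp; the last joint's range is limited). The gripper opens to 85 mm and grips with 20 to 120 N. Pads are 22 mm wide; open, the fingers measure 114 mm over their backs; the gripper's body (76 mm by 85 mm) begins 54 mm behind the grasp point. The pads swing forward as they close: fully open they stand 13 mm farther back than shut.
Start: joints at [-0.119, 0.053, 1.613, -0, 1.476, -0.119], TCP at [0.625, 0, 0.304] pointing down, gripper open.
Joint ranges: [-3.01, 3.01], [-1.01, 2.22], [0.06, 2.58], [-1.02, 4.17], [0.09, 2.62], [-3.14, 3.14]. Speed limits (rad/s): [2.57, 2.57, 3.14, 3.14, 3.14, 3.14].

INTERFACE

Orientations are given as a rotation vector (axis times angle).
In Python, from station import ctrl, vision gives the robot as it stands. The module is installed in compiled form; this text tells all that it offers.
- The arm moves only by the tool drive_tool, never from a script. Its argument "rows" is a list of rows, each a list of 2 entries, a list of its own where there are three numbers: the shift along the tool's x, y, z in m, then the turn about the tool's z in rad. A call has 1 to 10 rows; each row shifts and turns the commanded pose from where the row before left it, along the tool's axes as they then stand; what a row does not reach is not made up. A row lasts 1/10 s, in which the tool goes at most 50 mm and 8.59 degrees, less where a joint would pass 70% of its speed; a pose out of reach is approached as far as the arm can. A call with a gripper value outside its range is refused whole. "jaw" is the closure, from 0 (fully open) to 1 (shut), set as the call begins (left out, the last holds). The fingers move at their own pace and stop on an object; "grip_force" is the grip in N (left out, the last holds). Time passes only in rows, so rows that do not move let the fingers close. It gives the time, the measured TCP pose, the force, the opening and the grip force at its end, in the units of the state.
- ctrl.get_obs(): the state, without advancing time (a new reading comes with each control period).
- vision.get_image(name): name is "scene" or "side" or "wrist"; returns a dict with "image" (400x640x3 uint8, blue, green, red), "vertical_fov" (degrees; the focal length in pixels is half the picture's height over the tangent of half this angle, whatever the lens; pixels are square), "cx", "cy" (the principal point, pixels), "R" (3x3) and "t" (3): a world point X has camera coordinates R X + t. Camera axes: x right, y down, z forward; pixel columns grow to the right and rows downward; lengths in m; the calibration is good to about 2 mm. A picture is of the moment at which its call begins. There is no depth.
- ctrl.finish_job(): hands the job in; it is judged then, once.
The state is a dict: "t": time; "q": joint angles; "dq": joint speeds; "effort": joint torques, N m; "tool_pos": TCP position; "tool_rot": TCP orientation; "contact_force": force on the tool from outside, world axes, zero at the start; "wrist_torque": the same for the moment, N m; "opening": finger opening in m; "grip_force": force on a finger pad.
Only numpy, scipy, OpenCV 4.12 (cv2) and the standard library are available. Lean on these libraries where they do the work, as an engineer would, in place of code of your own. Each camera call takes 0.05 s, during which the arm holds its last target. There are 200 camera calls.

TASK

Put the stacking spice tower back together on its round wooden foot, one piece at a time from the bottom up: the widest tin first, then the middle one, then the narrowest, and the knobbed wooden cap last. Seat each piece fully home on the stud below it and let go of it before fetching the next, so that the tower ends straight with no gaps; leave the printed food tin and the mug where they stand.

Things in the scene. Friction and masses are not known exactly. Their poses are not given: they have to be found in the camera images.
- foot: the tower's foot: a round turned wooden disc, 90 mm across and 18 mm high to its flat top, fixed, on the worktop left of the hob (the worktop lies 6 mm lower than the hob). In its middle a tapered stud, 10 mm high more, 28 mm across at root, 20 mm at top. Origin: centre of its underside, z up.
- large_tin: the widest of three round white ceramic spice tins with pale wooden lids: 66 mm across, straight-sided, 48 mm high to the flat top of its lid. On the lid's middle a tapered stud, 10 mm high more, 28 mm across at root, 20 mm at top. Underside: round central socket 30 mm across, 12 mm deep, for the stud below. Loose, 0.07 to 0.26 kg, upright. Origin: centre of the underside, z up.
- medium_tin: the middle one of three round white ceramic spice tins with pale wooden lids: 56 mm across, straight-sided, 44 mm high to the flat top of its lid. On the lid's middle a tapered stud, 10 mm high more, 28 mm across at root, 20 mm at top. Underside: round central socket 30 mm across, 12 mm deep, for the stud below. Loose, 0.07 to 0.26 kg, upright. Origin: centre of the underside, z up.
- small_tin: the narrowest of three round white ceramic spice tins with pale wooden lids: 46 mm across, straight-sided, 40 mm high to the flat top of its lid. On the lid's middle a tapered stud, 10 mm high more, 28 mm across at root, 20 mm at top. Underside: round central socket 30 mm across, 12 mm deep, for the stud below. Loose, 0.07 to 0.26 kg, upright. Origin: centre of the underside, z up.
- cap: the tower's cap: a pale wooden disc 44 mm across and 17 mm high with an upright round knob 22 mm across on it, 52 mm high in all (the knob, with straight sides, runs from 17 to 52 mm), no stud. Underside: round central socket 30 mm across, 12 mm deep, for the stud below. Loose, 0.04 to 0.085 kg, standing upright. Origin: centre of the underside, z axis up.
- food_tin: bystander: a sealed, printed metal food tin, 75 mm across and 58 mm high, no stud, loose, standing among the pieces; stays where it is. Origin: centre of its underside, z up.
- mug: bystander: a spotted white mug, 91 mm high, loose, on the worktop right of the hob; stays where it is. Origin: in its underside, z up.
Things that resemble listed ones, but are neither listed nor needed, are in the scene too. What is shaped like the cap but blue or purple is not meant.

How it is judged:
On the way, in this order (a step that is already met when the one before it is completed fails the run):
1. the large tin is fully seated on the foot and let go (horizontal distance between large_tin and foot below 0.005 m and z of large_tin in the frame of foot between 0.015 and 0.021 m and angle between large_tin's own z axis and vertical below 0.07 rad and contact force between large_tin and the fingers below 0.1 N), for 0.2 s.
2. the medium tin is fully seated on the large tin and let go (horizontal distance between medium_tin and large_tin below 0.005 m and z of medium_tin in the frame of large_tin between 0.045 and 0.051 m and angle between medium_tin's own z axis and vertical below 0.07 rad and contact force between medium_tin and the fingers below 0.1 N), for 0.2 s.
3. the small tin is fully seated on the medium tin and let go (horizontal distance between small_tin and medium_tin below 0.005 m and z of small_tin in the frame of medium_tin between 0.041 and 0.047 m and angle between small_tin's own z axis and vertical below 0.07 rad and contact force between small_tin and the fingers below 0.1 N), for 0.2 s.
4. the cap is fully seated on the small tin and let go (horizontal distance between cap and small_tin below 0.005 m and z of cap in the frame of small_tin between 0.037 and 0.043 m and angle between cap's own z axis and vertical below 0.07 rad and contact force between cap and the fingers below 0.1 N), for 0.2 s.
At the end, for the whole second after the job is handed in: From the bottom up stand foot, large tin, medium tin, small tin, cap: each within 5 mm of the axis of the piece below, its underside within 3 mm of that piece's flat top, upright to 4 degrees, released and at rest; the food tin and the mug are within 30 mm of where they stood and still upright (all of step 1 and all of step 2 and all of step 3 and all of step 4 and linear speed of each of large_tin, medium_tin, small_tin, cap below 0.02 m/s and distance of each of food_tin, mug from where it was at the start of the episode below 0.03 m and angle between each of food_tin, mug's own z axis and vertical below 0.2 rad); the robot touches nothing.
It fails at once if the food tin is shifted by more than 30 mm or tipped (distance of food_tin from where it was at the start of the episode above 0.03 m or angle between food_tin's own z axis and vertical above 0.2 rad).
It fails at once if the mug is shifted by more than 30 mm or tipped (distance of mug from where it was at the start of the episode above 0.03 m or angle between mug's own z axis and vertical above 0.2 rad).
It also fails if it takes over 109 s, if anything falls off the work surface, if the arm or the gripper's body presses on something with over 40 N, if the wrist force passes 120 N, or if a joint passes its speed limit or range.

## Working session

There is one attempt and no reset: what is moved stays moved. The work goes in short steps, Python scripts to look and compute and a tool call to move; the robot and the scene stay as the last step left them, time stands still between calls to the robot, and variables do not carry over. Pictures are saved under pics/ and viewed, at most 14 in all, crops included, and the job is handed in when it is done.

Besides the shell and the picture viewer there is one more tool, called as name(argument=value, ...) on one line, values as JSON. drive_tool: Moves the arm, as the interface text tells. Its arguments: {"type":"object","properties":{"rows":{"type":"array","items":{"type":"array"}},"jaw":{"type":"number"},"grip_force":{"type":"number"}},"required":["rows"]}

```bash
mkdir -p pics
python3 - <<'E'
from station import ctrl, vision
import cv2, pickle
o=ctrl.get_obs(); print({k:o[k] for k in('t','tool_pos','tool_rot','opening')},ctrl.finger_overhang)
d={}
for n in("scene","side","wrist"):
    d[n]=vision.get_image(n); cv2.imwrite(f"pics/{n}0.png",d[n]["image"])
    C=-d[n]["R"].T@d[n]["t"]; print(n,C,d[n]["R"][2],d[n]["vertical_fov"],d[n]["cx"],d[n]["cy"])
pickle.dump(d,open("d0.pkl","wb"))
E
```

```text
{'t': 0.0, 'tool_pos': array([6.24514716e-01, 6.37219832e-05, 3.02661465e-01]), 'tool_rot': array([-2.22025400e+00, -2.22034282e+00,  2.09102001e-03]), 'opening': 0.08541159486693622} 0.0726
scene [-0.0277854  -0.92053356  1.21533958] [ 0.378214    0.50583376 -0.7752976 ] 54.784022810051226 324.73020434486284 199.656568068391
side [-0.02492811 -1.15857008  0.9769077 ] [ 0.39221934  0.68117352 -0.61819626] 47.310733785016716 312.6813434664537 200.77014488545498
wrist [0.62394951 0.07327792 0.37339778] [-0.00228083 -0.28925077 -0.95725064] 66.37642824542027 319.9331727744128 197.73357271190997
```

View pics/scene0.png

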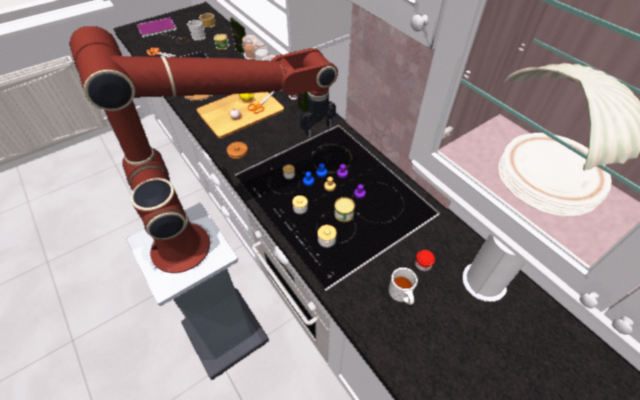

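View pics/side0.png

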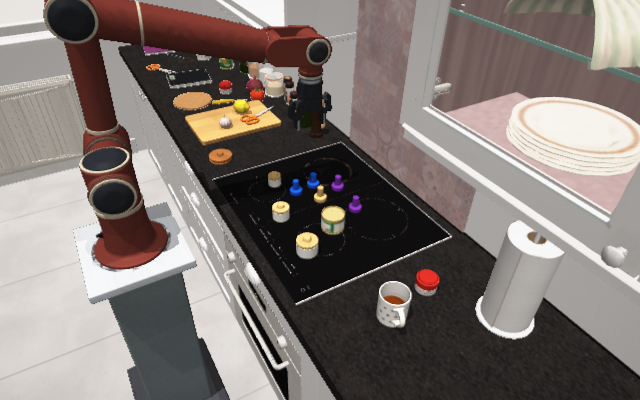

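View pics/wrist0.png

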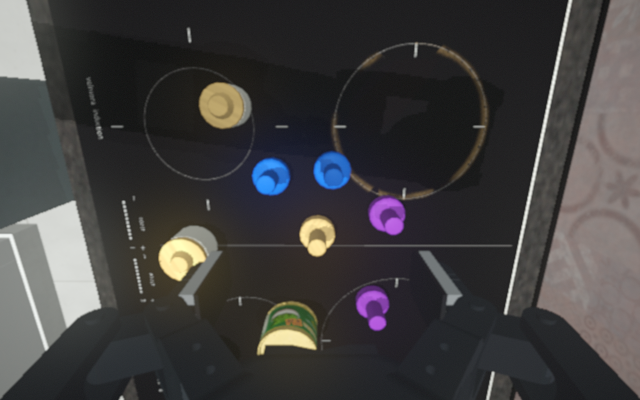

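Scene shows the foot at (237,150), three tins at (289,172), (300,204) and (327,236), the pale cap at (330,184), the food tin at (345,210) and the mug at (403,285). The side view has the foot at (220,156), and the same tins at (275,179), (281,211) and (307,245), with the cap at (320,194). The wrist view shows the smaller tins at (225,103) and (185,258), the cap at (317,235) and the food tin at (290,320). Next I triangulate these coarsely.

```bash
cat > h.py <<'E'
import numpy as np, cv2
def ray(d,p):
    f=200/np.tan(np.radians(d["vertical_fov"]/2))
    v=d["R"].T@np.array([(p[0]-d["cx"])/f,(p[1]-d["cy"])/f,1.]); return -d["R"].T@d["t"],v/np.linalg.norm(v)
def plane(d,p,z):
    C,v=ray(d,p); return C+v*(z-C[2])/v[2]
def tri(*dp):
    A=np.zeros((3,3));b=np.zeros(3);rs=[ray(d,p) for d,p in dp]
    for C,v in rs: P=np.eye(3)-np.outer(v,v);A+=P;b+=P@C
    X=np.linalg.solve(A,b); return X,max(np.linalg.norm((np.eye(3)-np.outer(v,v))@(X-C)) for C,v in rs)
def proj(d,X):
    f=200/np.tan(np.radians(d["vertical_fov"]/2)); c=d["R"]@np.asarray(X,float)+d["t"]
    return np.array([d["cx"]+f*c[0]/c[2],d["cy"]+f*c[1]/c[2]])
E
python3 - <<'E'
import pickle,cv2,numpy as np;from h import *
np.set_printoptions(precision=4,suppress=True)
d=pickle.load(open("d0.pkl","rb"))
for n,a,b in(("foot",(237,148),(220,154)),("tA",(289,169),(275,176)),("tB",(300,201),(281,208)),("tC",(327,232),(307,240)),("cap",(330,182),(320,193)),("food",(345,206),(333,215))):
    print(n,*tri((d["scene"],a),(d["side"],b)))
t=np.hstack([cv2.resize(d["scene"]["image"][130:260,220:370],None,fx=2.6,fy=2.6,interpolation=2),cv2.resize(d["side"]["image"][140:270,200:350],None,fx=2.6,fy=2.6,interpolation=2)])
cv2.imwrite("pics/c1.png",t)
E
```

```text
foot [0.4161 0.3395 0.0103] 0.000711393100334801
tA [0.5283 0.0779 0.028 ] 0.0006097635049076422
tB [ 0.4699 -0.0904  0.0226] 0.00041446604835963384
tC [ 0.4627 -0.2809  0.0374] 0.00011648545141129381
cap [ 0.6292 -0.0751  0.0171] 0.0012069741813266843
food [ 0.5849 -0.2308  0.0494] 0.0006911402482556887
```

View pics/c1.png

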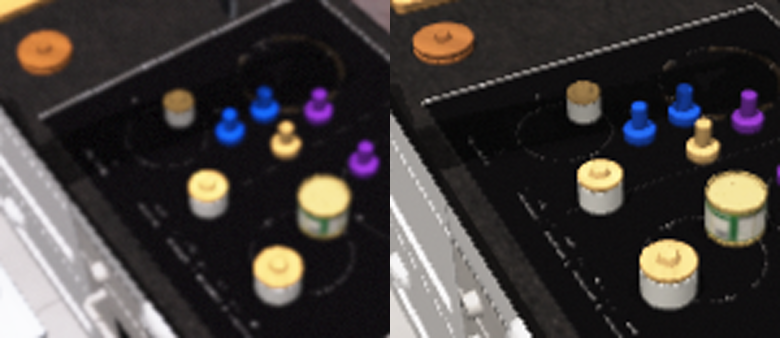

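Sizes identify (327,236) as the large tin, (300,204) as the medium and (289,172) as the small; the cap is the pale one. I go look at the foot first.

drive_tool(rows=[[[0.034,-0.021,0],0],[[0.034,-0.021,0],0],[[0.034,-0.021,0],0],[[0.034,-0.021,0],0],[[0.034,-0.021,0],0],[[0.034,-0.021,0],0],[[0.034,-0.021,0],0],[[0.034,-0.021,0],0],[[0.034,-0.021,0],0],[[0.034,-0.021,0],0]])

```text
t: 1.15
tool_pos: [0.4137, 0.3411, 0.3036]
tool_rot: [-2.221, -2.221, 0.0]
contact_force: [0.3, 1.0, -0.2]
opening: 0.0853
grip_force: 0.0
```

drive_tool(rows=[[[0,0,0],0],[[0,0,0],0]])

```text
t: 1.35
tool_pos: [0.4145, 0.3404, 0.3036]
tool_rot: [2.219, 2.223, -0.001]
contact_force: [0.6, -0.4, -0.6]
opening: 0.0856
grip_force: 0.0
```

```bash
cat > snap.py <<'E'
import sys,pickle,cv2
from station import ctrl,vision
d=vision.get_image("wrist"); pickle.dump(d,open(sys.argv[1]+".pkl","wb")); cv2.imwrite(f"pics/{sys.argv[1]}.png",d["image"])
o=ctrl.get_obs(); print(round(o["t"],2),o["tool_pos"].round(4),o["tool_rot"].round(4))
E
python3 snap.py footA
```

```text
1.4 [0.415  0.3398 0.3036] [ 2.2208e+00  2.2215e+00 -9.0000e-04]
```

drive_tool(rows=[[[-0.03,0,0.025],0],[[-0.03,0,0.025],0],[[0,0,0],0],[[0,0,0],0]])

```text
t: 1.8
tool_pos: [0.4154, 0.2787, 0.2534]
tool_rot: [-2.225, -2.218, 0.001]
contact_force: [0.2, 0.4, -0.4]
opening: 0.0856
grip_force: 0.0
```

```bash
python3 snap.py footB; python3 -c "
import cv2,numpy as np
cv2.imwrite('pics/f2.png',np.hstack([cv2.resize(cv2.imread(f'pics/foot{k}.png'),(400,250)) for k in 'AB']))"
```

```text
1.85 [0.4159 0.2795 0.2546] [2.2235e+00 2.2191e+00 1.9000e-03]
```

View pics/f2.png

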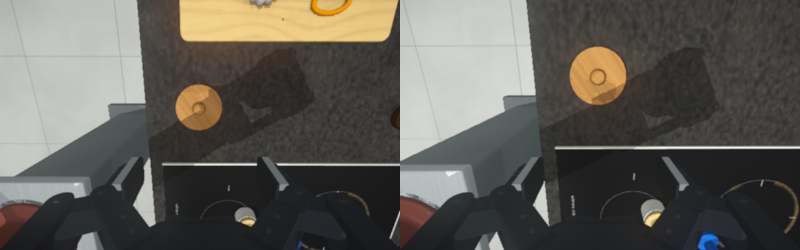

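Both views show the foot clearly (full-frame about (318,171) and (318,121)), stud centred. I segment and triangulate it.

```bash
cat > meas.py <<'E'
import sys,pickle;from h import *
np.set_printoptions(precision=4,suppress=True)
def blob(d,exp,lo=(8,70,50),hi=(32,255,255)):
    m=cv2.inRange(cv2.cvtColor(d["image"],cv2.COLOR_BGR2HSV),lo,hi)
    m=cv2.morphologyEx(m,cv2.MORPH_OPEN,np.ones((3,3),np.uint8))
    cs=[c for c in cv2.findContours(m,cv2.RETR_EXTERNAL,cv2.CHAIN_APPROX_NONE)[0] if cv2.contourArea(c)>150]
    p=proj(d,exp); c=min(cs,key=lambda c:np.linalg.norm(c.reshape(-1,2).mean(0)-p))
    return cv2.fitEllipse(cv2.convexHull(c)),cv2.boundingRect(c)
if __name__=="__main__":
    exp=[float(v) for v in sys.argv[1:4]];D=[pickle.load(open(n+".pkl","rb")) for n in sys.argv[4:]]
    E=[blob(d,exp) for d in D]
    for d,(e,b) in zip(D,E):
        f=200/np.tan(np.radians(d["vertical_fov"]/2)); z=(d["R"]@exp+d["t"])[2]
        print("ellipse",np.round(e[0],1),np.round(e[1],1),"mm",np.round(np.array(e[1])*z/f*1000,1),"box",b,"on plane",plane(d,e[0],exp[2]))
    if len(D)>1: print("tri",*tri(*[(d,e[0]) for d,(e,b) in zip(D,E)]))
E
python3 meas.py .416 .34 .012 footA footB
```

```text
ellipse [317.9 171.2] [76.4 76.6] mm [92.  92.2] box (280, 133, 77, 77) on plane [0.411  0.3373 0.012 ]
ellipse [316.7 121.3] [93.  96.9] mm [91.8 95.7] box (270, 74, 94, 96) on plane [0.4113 0.3367 0.012 ]
tri [0.4111 0.3364 0.0078] 0.00016238629616199682
```

drive_tool(rows=[[[-0.045,0.0,-0.01],0],[[-0.049,0.005,-0.005],0],[[-0.049,0.005,0],0],[[-0.049,0.005,0],0],[[-0.049,0.005,0],0],[[-0.049,0.005,0],0],[[-0.049,0.005,0],0],[[-0.049,0.005,0],0],[[-0.049,0.005,0],0],[[-0.049,0.005,0],0]])

```text
t: 2.85
tool_pos: [0.461, -0.2086, 0.2712]
tool_rot: [2.219, 2.219, 0.002]
contact_force: [1.6, 0.9, -0.0]
opening: 0.0852
grip_force: 0.0
```

drive_tool(rows=[[[-0.03,0,0],0],[[0,0,0],0],[[0,0,0],0]])

```text
t: 3.15
tool_pos: [0.4607, -0.2366, 0.2701]
tool_rot: [2.222, 2.219, 0.001]
contact_force: [-1.0, -0.6, 0.2]
opening: 0.0859
grip_force: 0.0
```

```bash
python3 snap.py tCA
```

```text
3.2 [ 0.4607 -0.2358  0.2699] [2.2203e+00 2.2209e+00 1.0000e-03]
```

drive_tool(rows=[[[-0.04,0,0],0],[[-0.04,0,0],0],[[0,0,0],0],[[0,0,0],0]])

```text
t: 3.6
tool_pos: [0.4604, -0.3152, 0.2692]
tool_rot: [-2.221, -2.222, -0.001]
contact_force: [0.3, 0.2, -0.1]
opening: 0.0855
grip_force: 0.0
```

```bash
python3 snap.py tCB;python3 meas.py .463 -.281 .048 tCA tCB; python3 -c "
import cv2,numpy as np
cv2.imwrite('pics/f3.png',np.hstack([cv2.resize(cv2.imread(f'pics/tC{k}.png'),(400,250)) for k in 'AB']))"
```

```text
3.65 [ 0.4604 -0.3147  0.2691] [-2.2197e+00 -2.2228e+00 -8.0000e-04]
ellipse [321.4 230.4] [131.1 144.6] mm [134.8 148.6] box (252, 166, 143, 131) on plane [ 0.4616 -0.2874  0.048 ]
ellipse [312.1 158.7] [123.5 127.3] mm [117.4 121. ] box (250, 95, 124, 127) on plane [ 0.4521 -0.2909  0.048 ]
tri [ 0.4568 -0.2918  0.0393] 0.004952656688457733
```

View pics/f3.png

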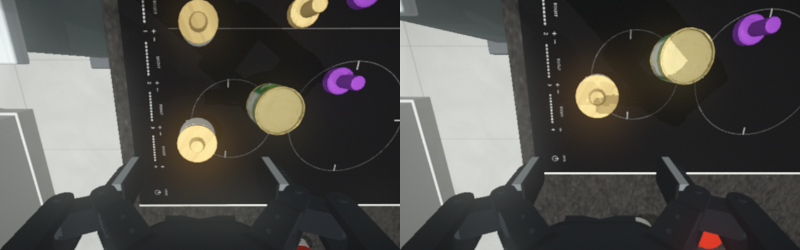

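The large tin sits at about (315,228) and (317,155) full-frame, clear of the food tin. The mask caught its glow, so I raise the brightness threshold.

```bash
sed -i 's/lo=(8,70,50)/lo=(8,60,130)/' meas.py; for lo in 130 180; do sed -i "s/lo=(8,60,[0-9]*)/lo=(8,60,$lo)/" meas.py; python3 meas.py .463 -.281 .048 tCA tCB; done; python3 -c "
import cv2,pickle
i=cv2.cvtColor(pickle.load(open('tCB.pkl','rb'))['image'],cv2.COLOR_BGR2HSV)
print(i[155,250:390:5].tolist());print(i[90:220:6,316].tolist())"
```

```text
ellipse [314.9 229.3] [60.7 64.9] mm [62.4 66.7] box (283, 199, 65, 61) on plane [ 0.4549 -0.286   0.048 ]
ellipse [314.9 153.8] [69.4 70. ] mm [66.  66.5] box (280, 119, 70, 70) on plane [ 0.4548 -0.2863  0.048 ]
tri [ 0.4548 -0.2864  0.0472] 8.543733395113694e-05
ellipse [314.8 229.5] [59.4 63.7] mm [61.  65.5] box (283, 200, 64, 60) on plane [ 0.4549 -0.2863  0.048 ]
ellipse [314.8 153.8] [67.8 69.1] mm [64.4 65.7] box (281, 120, 68, 69) on plane [ 0.4547 -0.2862  0.048 ]
tri [ 0.4548 -0.2862  0.0482] 8.288675449736486e-05
[[14, 77, 50], [13, 78, 52], [14, 88, 55], [14, 95, 59], [15, 102, 60], [14, 108, 64], [20, 123, 129], [22, 95, 242], [22, 98, 234], [22, 97, 235], [22, 96, 239], [22, 99, 233], [22, 97, 237], [22, 96, 240], [24, 88, 246], [22, 106, 205], [20, 114, 168], [21, 111, 182], [21, 111, 182], [21, 111, 183], [19, 127, 88], [17, 117, 59], [17, 118, 56], [16, 115, 53], [17, 109, 49], [18, 109, 47], [18, 96, 45], [20, 89, 43]]
[[13, 65, 47], [15, 78, 52], [15, 94, 54], [12, 95, 59], [15, 113, 63], [21, 92, 224], [22, 94, 250], [24, 85, 252], [22, 95, 241], [21, 114, 174], [22, 96, 242], [22, 104, 213], [21, 111, 186], [21, 117, 155], [22, 108, 194], [22, 96, 238], [22, 89, 253], [17, 112, 66], [14, 108, 64], [16, 99, 59], [16, 98, 57], [16, 91, 53]]
```

Large tin at (0.455,-0.286), lid height 0.047, 66 mm across: consistent with the text. Grasp it.

drive_tool(rows=[[[0.0142,-0.0028,0.03],0],[[0.0142,-0.0028,0.04],0],[[0,0,0.03],0],[[0,0,0],0]])

```text
t: 4.05
tool_pos: [0.4522, -0.2835, 0.1639]
tool_rot: [-2.211, -2.217, 0.001]
contact_force: [-0.4, 0.8, -0.5]
opening: 0.0854
grip_force: 0.0
```

drive_tool(rows=[[[0,0,0.025],0],[[0,0,0.025],0],[[0,0,0.02],0],[[0,0,0.013],0],[[0,0,0],0],[[0,0,0],0]])

```text
t: 4.65
tool_pos: [0.4552, -0.2879, 0.0873]
tool_rot: [2.22, 2.221, 0.0]
contact_force: [0.4, -0.4, 0.8]
opening: 0.0857
grip_force: 0.0
```

drive_tool(rows=[[[0,0,0],0],[[0,0,0],0],[[0,0,0],0],[[0,0,0],0],[[0,0,0],0],[[0,0,0],0],[[0,0,0],0],[[0,0,0],0]], jaw=1, grip_force=35)

```text
t: 5.45
tool_pos: [0.4555, -0.2884, 0.0879]
tool_rot: [2.219, 2.219, 0.001]
contact_force: [0.6, 0.2, 6.3]
opening: 0.0649
grip_force: 39.5
```

drive_tool(rows=[[[0,0,-0.01],0],[[0,0,-0.03],0],[[0,0,-0.04],0],[[0,0,-0.03],0],[[0,0,0],0],[[0,0,0],0]])

```text
t: 6.05
tool_pos: [0.4543, -0.2876, 0.1962]
tool_rot: [2.221, 2.221, -0.0]
contact_force: [-1.0, 0.2, -3.0]
opening: 0.0652
grip_force: 39.9
```

drive_tool(rows=[[[0.02,-0.001,0],0],[[0.035,-0.003,0],0],[[0.045,-0.003,0],0],[[0.045,-0.003,0],0],[[0.045,-0.003,0],0],[[0.045,-0.003,0],0],[[0.045,-0.003,0],0],[[0.045,-0.003,0],0],[[0.045,-0.003,0],0],[[0.045,-0.003,0],0]])

```text
t: 7.05
tool_pos: [0.4238, 0.1296, 0.1934]
tool_rot: [-2.219, -2.22, 0.005]
contact_force: [1.6, 0.4, -1.1]
opening: 0.0653
grip_force: 39.9
```

drive_tool(rows=[[[0.045,-0.003,0],0],[[0.045,-0.003,0],0],[[0.045,-0.003,0],0],[[0.035,-0.003,0],0],[[0.02,-0.003,0],0],[[0.015,-0.0005,0],0],[[0,0,0],0],[[0,0,0],0],[[0,0,0],0]])

```text
t: 7.95
tool_pos: [0.4107, 0.3314, 0.1953]
tool_rot: [-2.223, -2.22, 0.002]
contact_force: [-0.4, -1.4, -2.1]
opening: 0.0652
grip_force: 39.9
```

```bash
python3 snap.py pl1; python3 -c "
from station import ctrl
import time
o=ctrl.get_obs();print(o['tool_pos'],o['contact_force'],o['opening'])"
```

```text
8.0 [0.4109 0.3314 0.1955] [ 2.2229e+00  2.2199e+00 -1.2000e-03]
[0.41089435 0.3314213  0.195547  ] [-0.065386    0.12225555 -1.50863307] 0.06467552490424677
```

View pics/pl1.png

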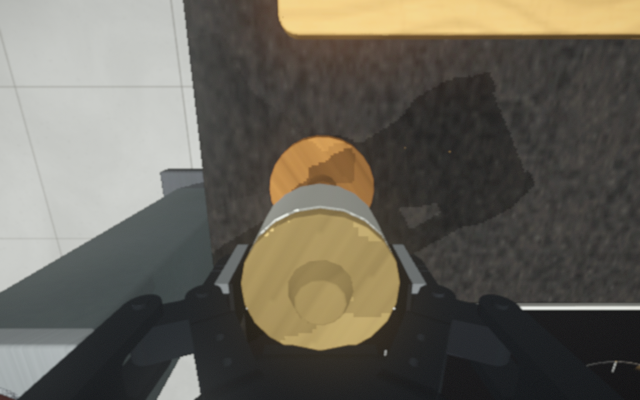

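The held tin fills the centre (lid about (320,280)), level, with the foot behind at (322,188). I measure the lid's offset from the foot's centre.

```bash
sed -i "s/lo=(8,60,[0-9]*)/lo=(8,60,100)/" meas.py; python3 meas.py .411 .331 .156 pl1
python3 - <<'E'
import pickle;from h import *
d=pickle.load(open("pl1.pkl","rb"))
print([plane(d,p,.012) for p in((270,188),(374,188),(322,137))])
E
```

```text
ellipse [320.  280.8] [142.9 158.5] mm [59.1 65.6] box (241, 209, 159, 142) on plane [0.4099 0.3359 0.156 ]
[array([0.36675476, 0.33649944, 0.012     ]), array([0.45611026, 0.33638382, 0.012     ]), array([0.41142924, 0.37963043, 0.012     ])]
```

drive_tool(rows=[[[0.0005,0.001,0.03],0],[[0,0,0.03],0],[[0,0,0.02],0],[[0,0,0.006],0],[[0,0,0.004],0],[[0,0,0],0],[[0,0,0],0]])

```text
t: 8.7
tool_pos: [0.4128, 0.3333, 0.1074]
tool_rot: [2.221, 2.221, 0.004]
contact_force: [-0.5, 0.6, -2.4]
opening: 0.0649
grip_force: 39.8
```

drive_tool(rows=[[[0,0,0.002],0],[[0,0,0.002],0],[[0,0,0.002],0],[[0,0,0],0],[[0,0,0],0]])

```text
t: 9.2
tool_pos: [0.4118, 0.3329, 0.0998]
tool_rot: [-2.221, -2.221, 0.0]
contact_force: [-0.3, 0.3, -2.0]
opening: 0.0652
grip_force: 39.9
```

drive_tool(rows=[[[0,0,0.001],0],[[0,0,0.001],0],[[0,0,0],0],[[0,0,0],0]])

```text
t: 9.6
tool_pos: [0.412, 0.3331, 0.0995]
tool_rot: [-2.221, -2.222, 0.001]
contact_force: [-5.2, -3.0, 9.7]
opening: 0.0654
grip_force: 41.0
```

drive_tool(rows=[[[0,0,0],0],[[0,0,0],0],[[0,0,0],0],[[0,0,0],0],[[0,0,0],0]], jaw=0)

```text
t: 10.1
tool_pos: [0.4119, 0.3329, 0.0978]
tool_rot: [-2.221, -2.221, 0.0]
contact_force: [0.9, 0.2, 0.3]
opening: 0.085
grip_force: 0.0
```

drive_tool(rows=[[[0,0,-0.02],0],[[0,0,-0.04],0],[[0,0,-0.04],0],[[0,0,-0.04],0],[[-0.03,0,-0.01],0],[[-0.03,0,0],0],[[0,0,0],0],[[0,0,0],0]])

```text
t: 10.9
tool_pos: [0.4119, 0.2727, 0.2478]
tool_rot: [-2.222, -2.22, -0.001]
contact_force: [-0.4, 0.9, 0.2]
opening: 0.0856
grip_force: 0.0
```

```bash
python3 snap.py s1A
```

```text
10.95 [0.4118 0.2731 0.2477] [-2.2214 -2.2208  0.    ]
```

drive_tool(rows=[[[-0.04,0,0],0],[[-0.04,0,0],0],[[0,0,0],0],[[0,0,0],0]])

```text
t: 11.35
tool_pos: [0.412, 0.1931, 0.2476]
tool_rot: [-2.222, -2.22, -0.0]
contact_force: [0.2, 0.1, 0.1]
opening: 0.0853
grip_force: 0.0
```

```bash
python3 snap.py s1B;  python3 meas.py .411 .3365 .06 s1A s1B; python3 -c "
import cv2,numpy as np
cv2.imwrite('pics/f4.png',np.hstack([cv2.imread(f'pics/s1{k}.png')[:300,120:520] for k in 'AB']))"
```

```text
11.4 [0.4119 0.1935 0.2478] [-2.2206e+00 -2.2214e+00 -2.0000e-04]
ellipse [319.5 114.8] [94.4 97.2] mm [77.2 79.6] box (273, 67, 94, 97) on plane [0.4107 0.3386 0.06  ]
ellipse [319.4  22.8] [101.7 114.9] mm [75.5 85.3] box (269, 0, 102, 81) on plane [0.4108 0.3258 0.06  ]
tri [0.4107 0.3372 0.0105] 5.435667832634573e-07
```

View pics/f4.png

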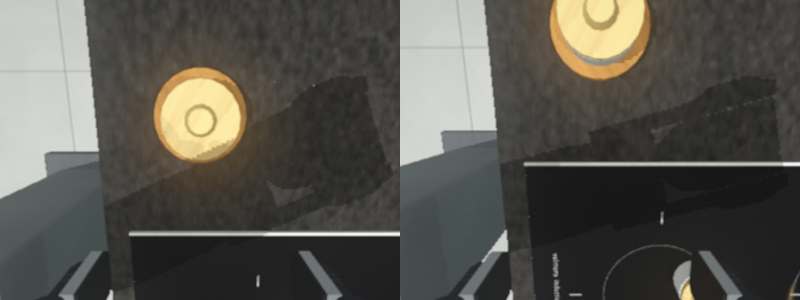

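The tin stands concentric on the foot in the first view (lid about (318,120) full-frame). Next I measure it by hue, and the medium tin after moving there.

```bash
sed -i "s/lo=(8,60,100)/lo=(int(__import__('os').environ.get('H',8)),60,100)/" meas.py; H=19 python3 meas.py .411 .3365 .06 s1A; H=20 python3 meas.py .411 .3365 .06 s1A
```

```text
ellipse [320.1 118.7] [80.8 83. ] mm [66.1 67.9] box (280, 78, 81, 82) on plane [0.4112 0.3355 0.06  ]
ellipse [320.1 118.6] [80.3 82.2] mm [65.7 67.2] box (280, 78, 81, 82) on plane [0.4112 0.3355 0.06  ]
```

drive_tool(rows=[[[-0.035,0.007,0],0],[[-0.035,0.007,0],0],[[-0.035,0.007,0],0],[[-0.035,0.007,0],0],[[-0.035,0.007,0],0],[[-0.035,0.007,0],0],[[-0.03,0.007,0],0],[[0,0,0],0],[[0,0,0],0]])

```text
t: 12.3
tool_pos: [0.4613, -0.0464, 0.2477]
tool_rot: [-2.22, -2.221, -0.0]
contact_force: [-0.2, 0.2, -0.0]
opening: 0.0851
grip_force: 0.0
```

```bash
python3 snap.py tBA
```

```text
12.35 [ 0.4611 -0.046   0.2476] [-2.2191e+00 -2.2222e+00 -1.0000e-04]
```

drive_tool(rows=[[[-0.04,0,0],0],[[-0.04,0,0],0],[[0,0,0],0],[[0,0,0],0]])

```text
t: 12.75
tool_pos: [0.461, -0.1262, 0.2477]
tool_rot: [-2.22, -2.221, -0.001]
contact_force: [0.4, 0.5, 0.1]
opening: 0.0851
grip_force: 0.0
```

```bash
python3 snap.py tBB;  python3 meas.py .465 -.095 .044 tBA tBB
```

```text
12.8 [ 0.461  -0.1257  0.2477] [-2.2192e+00 -2.2225e+00 -6.0000e-04]
ellipse [317.3 244.4] [54.4 58.7] mm [53.  57.2] box (288, 217, 59, 55) on plane [ 0.4577 -0.1038  0.044 ]
ellipse [317.2 164.6] [61.9 62.7] mm [55.7 56.3] box (286, 134, 63, 62) on plane [ 0.4576 -0.1043  0.044 ]
tri [ 0.4576 -0.1046  0.0424] 6.59196232105661e-05
```

Medium tin at (0.4577,-0.104), lid 0.0425 high, 56 mm. Grasp it.

drive_tool(rows=[[[0.01,-0.002,0.03],0],[[0.012,-0.001,0.04],0],[[0,0,0.03],0],[[0,0,0.025],0],[[0,0,0.02],0],[[0,0,0.012],0],[[0,0,0.005],0],[[0,0,0],0],[[0,0,0],0]])

```text
t: 13.7
tool_pos: [0.4587, -0.1051, 0.087]
tool_rot: [2.22, 2.221, 0.001]
contact_force: [-1.0, -0.3, 0.1]
opening: 0.085
grip_force: 0.0
```

drive_tool(rows=[[[0,0,0],0],[[0,0,0],0],[[0,0,0],0],[[0,0,0],0],[[0,0,0],0],[[0,0,0],0],[[0,0,0],0],[[0,0,0],0]], jaw=1, grip_force=35)

```text
t: 14.5
tool_pos: [0.4587, -0.1055, 0.0871]
tool_rot: [2.22, 2.22, 0.001]
contact_force: [-0.9, 0.0, 4.8]
opening: 0.0551
grip_force: 37.5
```

```bash
python3 -c "
from station import ctrl
o=ctrl.get_obs();print(o['tool_pos'],o['contact_force'],o['opening'])"
```

```text
[ 0.45869098 -0.10546851  0.08705294] [-0.89862169  0.04367539  4.8374175 ] 0.05508110426511388
```

drive_tool(rows=[[[0,0,-0.01],0],[[0,0,-0.03],0],[[0,0,-0.04],0],[[0,0,-0.03],0],[[0,0,-0.01],0],[[0.02,-0.0035,0],0],[[0.04,-0.004,0],0],[[0.045,-0.004,0],0],[[0.045,-0.004,0],0],[[0.045,-0.004,0],0]])

```text
t: 15.5
tool_pos: [0.437, 0.0914, 0.2044]
tool_rot: [-2.221, -2.22, 0.002]
contact_force: [1.0, 0.3, -2.3]
opening: 0.055
grip_force: 37.5
```

drive_tool(rows=[[[0.045,-0.004,0],0],[[0.045,-0.004,0],0],[[0.045,-0.004,0],0],[[0.045,-0.004,0],0],[[0.035,-0.004,0],0],[[0.02,-0.004,0],0],[[0.01,-0.004,0],0],[[0,0,0],0],[[0,0,0],0],[[0,0,0],0]])

```text
t: 16.5
tool_pos: [0.4105, 0.3338, 0.2056]
tool_rot: [2.223, 2.22, -0.001]
contact_force: [0.2, 0.1, -1.4]
opening: 0.0546
grip_force: 37.5
```

```bash
python3 snap.py pl2; H=19 python3 meas.py .411 .335 .164 pl2
```

```text
16.55 [0.4106 0.3339 0.2057] [ 2.2230e+00  2.2196e+00 -5.0000e-04]
ellipse [319.9 278.7] [121.  130.7] mm [50.7 54.8] box (255, 218, 131, 122) on plane [0.4097 0.3378 0.164 ]
```

drive_tool(rows=[[[-0.001,0.001,0.02],0],[[0,0,0.018],0],[[0,0,0.01],0],[[0,0,0.004],0],[[0,0,0.002],0],[[0,0,0.002],0],[[0,0,0],0],[[0,0,0],0]])

```text
t: 17.35
tool_pos: [0.4117, 0.3341, 0.1506]
tool_rot: [2.221, 2.221, 0.002]
contact_force: [0.1, -0.3, -1.2]
opening: 0.0551
grip_force: 37.5
```

drive_tool(rows=[[[0,0,0.001],0],[[0,0,0.001],0],[[0,0,0],0],[[0,0,0],0]])

```text
t: 17.75
tool_pos: [0.4113, 0.3339, 0.1479]
tool_rot: [-2.221, -2.221, 0.0]
contact_force: [-0.1, 0.6, -1.8]
opening: 0.0547
grip_force: 37.5
```

drive_tool(rows=[[[0,0,0.001],0],[[0,0,0.001],0],[[0,0,0],0],[[0,0,0],0]])

```text
t: 18.15
tool_pos: [0.4115, 0.334, 0.1467]
tool_rot: [-2.221, -2.221, -0.0]
contact_force: [-2.3, -1.7, 5.5]
opening: 0.055
grip_force: 38.0
```

drive_tool(rows=[[[0,0,0],0],[[0,0,0],0],[[0,0,0],0],[[0,0,0],0],[[0,0,0],0],[[0,0,0],0]], jaw=0)

```text
t: 18.75
tool_pos: [0.4114, 0.3339, 0.1458]
tool_rot: [-2.221, -2.221, 0.0]
contact_force: [-0.6, 0.4, -0.1]
opening: 0.0856
grip_force: 0.0
```

drive_tool(rows=[[[0,0,-0.02],0],[[0,0,-0.04],0],[[0,0,-0.04],0],[[0,0,-0.04],0],[[-0.03,0,0],0],[[-0.03,0,0],0],[[0,0,0],0],[[0,0,0],0]])

```text
t: 19.55
tool_pos: [0.4114, 0.2737, 0.286]
tool_rot: [-2.223, -2.22, -0.001]
contact_force: [0.2, -0.0, 0.2]
opening: 0.0853
grip_force: 0.0
```

```bash
python3 snap.py s2A
```

```text
19.6 [0.4114 0.2741 0.2858] [-2.2215e+00 -2.2209e+00 -4.0000e-04]
```

drive_tool(rows=[[[-0.03,0.025,0],0],[[-0.04,0.025,0],0],[[-0.04,0.025,0],0],[[-0.04,0.025,0],0],[[0,0,0],0],[[0,0,0],0]])

```text
t: 20.2
tool_pos: [0.5118, 0.1239, 0.2854]
tool_rot: [-2.222, -2.219, 0.001]
contact_force: [-0.3, 0.2, -0.2]
opening: 0.0852
grip_force: 0.0
```

```bash
python3 snap.py tAA
```

```text
20.25 [0.5113 0.1246 0.2854] [-2.2202e+00 -2.2210e+00  7.0000e-04]
```

drive_tool(rows=[[[-0.035,0,0.025],0],[[-0.035,0,0.025],0],[[0,0,0],0],[[0,0,0],0]])

```text
t: 20.65
tool_pos: [0.5107, 0.0551, 0.2353]
tool_rot: [-2.219, -2.221, 0.001]
contact_force: [0.6, 0.6, 1.1]
opening: 0.0853
grip_force: 0.0
```

```bash
python3 snap.py tAB;  python3 meas.py .525 .07 .04 tAA tAB;H=19 python3 meas.py .411 .335 .104 s2A; python3 -c "
import cv2,numpy as np
cv2.imwrite('pics/f5.png',np.hstack([cv2.imread(f'pics/{k}.png')[:300,190:450] for k in ('s2A','tAA','tAB')]))"
```

```text
20.7 [0.5114 0.0554 0.2364] [-2.2196e+00 -2.2233e+00 -1.4000e-03]
ellipse [328.1 222.1] [40.3 43.2] mm [44.7 47.9] box (307, 202, 43, 41) on plane [0.5195 0.0735 0.04  ]
ellipse [331.3 170.2] [51.6 52.4] mm [45.8 46.5] box (306, 145, 52, 52) on plane [0.5197 0.0735 0.04  ]
tri [0.5196 0.0736 0.0402] 5.204384495660311e-05
ellipse [320.3 119.2] [70.9 74.2] mm [56.9 59.5] box (285, 82, 71, 75) on plane [0.411  0.3364 0.104 ]
```

View pics/f5.png

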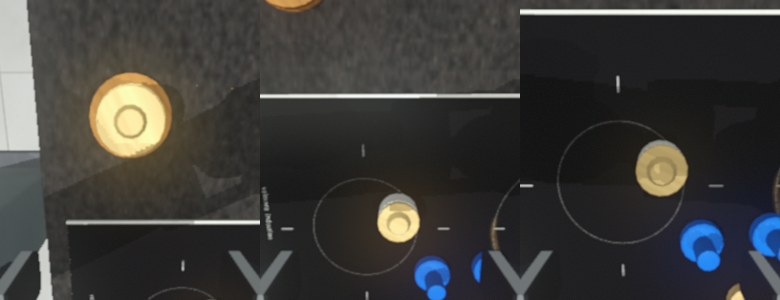

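Medium tin is centred on the tower (first pane, lid at about (320,119)). The small tin at (0.5196,0.0735), lid 0.040, 46 mm, is clear of the blue decoys. Grasp it.

drive_tool(rows=[[[0.009,0.004,0.03],0],[[0.0085,0.0045,0.04],0],[[0,0,0.03],0],[[0,0,0.02],0],[[0,0,0.015],0],[[0,0,0.01],0],[[0,0,0.006],0],[[0,0,0],0],[[0,0,0],0]])

```text
t: 21.6
tool_pos: [0.5206, 0.0715, 0.0859]
tool_rot: [2.221, 2.221, 0.002]
contact_force: [-0.6, 0.5, -0.6]
opening: 0.0852
grip_force: 0.0
```

drive_tool(rows=[[[0,0,0],0],[[0,0,0],0],[[0,0,0],0],[[0,0,0],0],[[0,0,0],0],[[0,0,0],0],[[0,0,0],0],[[0,0,0],0],[[0,0,0],0]], jaw=1, grip_force=35)

```text
t: 22.5
tool_pos: [0.5205, 0.0714, 0.0857]
tool_rot: [2.221, 2.221, 0.001]
contact_force: [-1.1, -0.2, 5.5]
opening: 0.0446
grip_force: 36.1
```

drive_tool(rows=[[[0,0,-0.01],0],[[0,0,-0.03],0],[[0,0,-0.04],0],[[0,0,-0.04],0],[[0,0,-0.025],0],[[0,0,-0.005],0],[[0.02,-0.0095,0],0],[[0.035,-0.015,0],0],[[0.04,-0.015,0],0],[[0.04,-0.015,0],0]])

```text
t: 23.5
tool_pos: [0.4637, 0.2072, 0.2326]
tool_rot: [-2.221, -2.219, 0.005]
contact_force: [0.9, 0.7, -0.4]
opening: 0.0448
grip_force: 36.0
```

drive_tool(rows=[[[0.04,-0.015,0],0],[[0.035,-0.015,0],0],[[0.03,-0.015,0],0],[[0.015,-0.007,0],0],[[0.008,-0.003,0],0],[[0,0,0],0],[[0,0,0],0],[[0,0,0],0]])

```text
t: 24.3
tool_pos: [0.4108, 0.3335, 0.2345]
tool_rot: [2.223, 2.22, -0.001]
contact_force: [0.2, -0.1, -0.8]
opening: 0.0449
grip_force: 36.0
```

```bash
python3 snap.py pl3; H=19 python3 meas.py .411 .335 .190 pl3
python3 -c "
import cv2,numpy as np
from station import vision
ims=[vision.get_image(n)['image'] for n in('scene','side')]
cv2.imwrite('pics/f6.png',np.hstack([cv2.imread('pics/pl3.png')[100:400,160:460]]+[cv2.resize(i[80:200,180:280],None,fx=2.5,fy=2.5,interpolation=2) for i in ims]))"
```

```text
24.35 [0.4108 0.3336 0.2347] [ 2.2229e+00  2.2198e+00 -7.0000e-04]
ellipse [320.  274.2] [ 99.2 105.3] mm [42.5 45.1] box (268, 225, 105, 99) on plane [0.41  0.338 0.19 ]
```

View pics/f6.png

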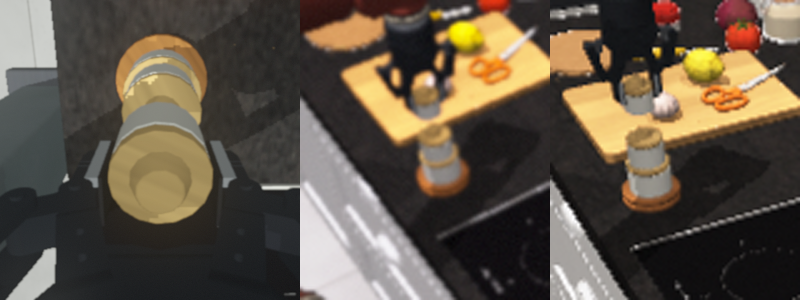

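The tower with large and medium tins stands straight, gap-free, in both fixed views; the small tin hangs level above it. I lower it.

drive_tool(rows=[[[-0.0005,0.001,0.016],0],[[0,0,0.012],0],[[0,0,0.007],0],[[0,0,0.003],0],[[0,0,0.002],0],[[0,0,0.001],0],[[0,0,0],0],[[0,0,0],0]])

```text
t: 25.25
tool_pos: [0.4116, 0.3341, 0.1944]
tool_rot: [2.221, 2.221, 0.001]
contact_force: [-0.1, 0.3, -0.7]
opening: 0.0451
grip_force: 36.0
```

drive_tool(rows=[[[0,0,0.001],0],[[0,0,0.001],0],[[0,0,0.001],0],[[0,0,0],0],[[0,0,0],0]])

```text
t: 25.75
tool_pos: [0.4113, 0.3339, 0.1908]
tool_rot: [-2.221, -2.221, 0.0]
contact_force: [-1.3, -0.5, -0.9]
opening: 0.0449
grip_force: 36.0
```

drive_tool(rows=[[[0,0,0.001],0],[[0,0,0.001],0],[[0,0,0],0],[[0,0,0],0]])

```text
t: 26.15
tool_pos: [0.4115, 0.334, 0.1893]
tool_rot: [2.221, 2.221, 0.001]
contact_force: [-1.1, -0.8, 1.9]
opening: 0.0449
grip_force: 36.2
```

drive_tool(rows=[[[0,0,0.001],0],[[0,0,0],0],[[0,0,0],0]])

```text
t: 26.45
tool_pos: [0.4116, 0.3341, 0.1892]
tool_rot: [-2.221, -2.221, -0.001]
contact_force: [-4.0, -1.1, 7.1]
opening: 0.0449
grip_force: 36.8
```

drive_tool(rows=[[[0,0,0],0],[[0,0,0],0],[[0,0,0],0],[[0,0,0],0],[[0,0,0],0],[[0,0,0],0]], jaw=0)

```text
t: 27.05
tool_pos: [0.4113, 0.3339, 0.1878]
tool_rot: [-2.221, -2.221, 0.0]
contact_force: [-0.3, -0.9, -0.1]
opening: 0.0853
grip_force: 0.0
```

drive_tool(rows=[[[0,0,-0.02],0],[[0,0,-0.04],0],[[0,0,-0.03],0],[[0,0,-0.03],0],[[-0.03,0,0],0],[[-0.03,0,0],0],[[0,0,0],0],[[0,0,0],0]])

```text
t: 27.85
tool_pos: [0.4114, 0.2737, 0.308]
tool_rot: [-2.223, -2.22, -0.001]
contact_force: [-0.8, 0.2, 0.2]
opening: 0.0854
grip_force: 0.0
```

```bash
python3 snap.py s3A; H=19 python3 meas.py .411 .335 .144 s3A
```

```text
27.9 [0.4114 0.2741 0.3079] [-2.2215e+00 -2.2210e+00 -6.0000e-04]
ellipse [320.2 118. ] [65.4 68.3] mm [48.8 50.9] box (288, 84, 66, 69) on plane [0.4109 0.338  0.144 ]
```

drive_tool(rows=[[[-0.025,0.016,0],0],[[-0.04,0.026,0],0],[[-0.04,0.026,0],0],[[-0.04,0.026,0],0],[[-0.04,0.026,0],0],[[-0.04,0.026,0],0],[[-0.04,0.026,0],0],[[-0.03,0.026,0.02],0],[[0,0,0],0],[[0,0,0],0]])

```text
t: 28.9
tool_pos: [0.6096, -0.0209, 0.2862]
tool_rot: [-2.22, -2.219, 0.002]
contact_force: [0.0, -0.1, -0.1]
opening: 0.0855
grip_force: 0.0
```

```bash
python3 snap.py cA; H=15 python3 meas.py .629 -.08 .017 cA
```

```text
28.95 [ 0.6095 -0.0203  0.2873] [-2.2196e+00 -2.2213e+00  6.0000e-04]
ellipse [329.4 224.4] [38.1 42.9] mm [45.3 51. ] box (310, 204, 39, 43) on plane [ 0.6191 -0.0833  0.017 ]
```

drive_tool(rows=[[[-0.035,0,0.01],0],[[-0.035,0,0.01],0],[[0,0,0],0],[[0,0,0],0]])

```text
t: 29.35
tool_pos: [0.6093, -0.0901, 0.2686]
tool_rot: [2.221, 2.222, 0.001]
contact_force: [-0.0, 0.6, 0.2]
opening: 0.0855
grip_force: 0.0
```

```bash
python3 snap.py cB; H=15 python3 meas.py .629 -.08 .017 cA cB; python3 -c "
import cv2,numpy as np
cv2.imwrite('pics/f7.png',np.hstack([cv2.imread(f'pics/{k}.png')[:330,190:450] for k in ('s3A','cA','cB')]))"
```

```text
29.4 [ 0.6095 -0.0897  0.2689] [2.2194e+00 2.2224e+00 1.9000e-03]
ellipse [329.4 224.4] [38.1 42.9] mm [45.3 51. ] box (310, 204, 39, 43) on plane [ 0.6191 -0.0833  0.017 ]
ellipse [329.8 170.1] [42.2 42.3] mm [45.1 45.2] box (309, 149, 42, 43) on plane [ 0.6191 -0.0832  0.017 ]
tri [ 0.6191 -0.083   0.0177] 4.133419329604797e-06
```

View pics/f7.png

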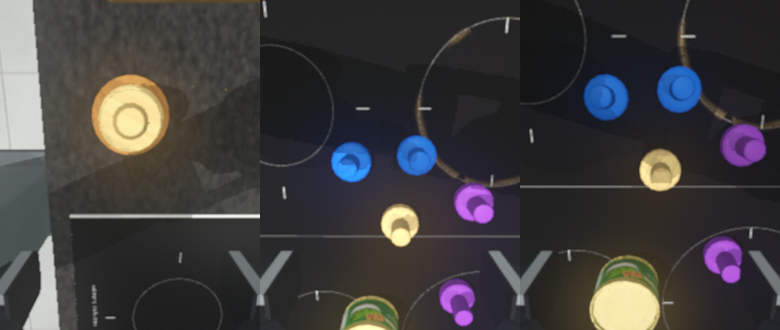

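The small tin's stud ring shows at about (321,121), concentric; the cap is at (0.619,-0.083), disc height 0.018 as expected, purple decoys 70+ mm off. I half-close the jaw on the way down to the knob.

drive_tool(rows=[[[0.0055,0.0046,0.03],0],[[0,0.005,0.04],0],[[0,0,0.02],0],[[0,0,0],0],[[0,0,0],0]], jaw=0.5)

```text
t: 29.9
tool_pos: [0.6194, -0.0844, 0.179]
tool_rot: [2.219, 2.223, 0.001]
contact_force: [0.7, -0.6, 0.2]
opening: 0.0427
grip_force: 0.0
```

Run:
```python
import pickle;from h import *
d=pickle.load(open("s3A.pkl","rb"))
print(plane(d,(321,121),.149))
g=cv2.cvtColor(d["image"],cv2.COLOR_BGR2GRAY)
c=cv2.HoughCircles(cv2.resize(g[60:180,260:380],None,fx=4,fy=4,interpolation=2),cv2.HOUGH_GRADIENT,1,20,param1=60,param2=25,minRadius=40,maxRadius=160)
for x,y,r in c[0][:6]: print(260+x/4,60+y/4,r/4,plane(d,(260+x/4,60+y/4),.147))
from station import ctrl; print(ctrl.finger_overhang,ctrl.get_obs()["tool_pos"])
```

```text
[0.41148914 0.33606214 0.149     ]
320.625 113.125 38.475 [0.41122533 0.3415523  0.147     ]
323.375 118.375 35.175 [0.41323952 0.33783518 0.147     ]
316.625 119.625 33.8 [0.40828229 0.33695383 0.147     ]
312.875 123.625 38.475 [0.4055037  0.33409824 0.147     ]
319.875 123.875 15.65 [0.41066462 0.3339103  0.147     ]
312.625 116.125 39.85 [0.40536508 0.33944412 0.147     ]
0.0726 [ 0.6194305  -0.08441199  0.17901757]
```

drive_tool(rows=[[[0,0,0.03],0],[[0,0,0.02],0],[[0,0,0.015],0],[[0,0,0.008],0],[[0,0,0.004],0],[[0,0,0],0],[[0,0,0],0]])

```text
t: 30.6
tool_pos: [0.6197, -0.0858, 0.1021]
tool_rot: [2.22, 2.22, 0.002]
contact_force: [-0.0, 0.0, 0.5]
opening: 0.0428
grip_force: 0.0
```

drive_tool(rows=[[[0,0,0],0],[[0,0,0],0],[[0,0,0],0],[[0,0,0],0],[[0,0,0],0],[[0,0,0],0],[[0,0,0],0]], jaw=1, grip_force=30)

```text
t: 31.3
tool_pos: [0.6196, -0.0858, 0.1018]
tool_rot: [2.221, 2.221, 0.001]
contact_force: [0.0, -0.4, 5.2]
opening: 0.021
grip_force: 29.6
```

drive_tool(rows=[[[0,0,-0.01],0],[[0,0,-0.03],0],[[0,0,-0.04],0],[[0,0,-0.04],0],[[0,0,-0.04],0],[[0,0,-0.025],0],[[0.02,-0.01,0],0],[[0.035,-0.0175,0],0],[[0.035,-0.0175,0],0],[[0.035,-0.0175,0],0]])

```text
t: 32.3
tool_pos: [0.5543, 0.0412, 0.2837]
tool_rot: [-2.22, -2.219, 0.003]
contact_force: [-0.2, 0.6, -0.3]
opening: 0.0212
grip_force: 29.5
```

drive_tool(rows=[[[0.035,-0.0175,0],0],[[0.035,-0.0175,0],0],[[0.035,-0.0175,0],0],[[0.035,-0.0175,0],0],[[0.035,-0.0175,0],0],[[0.035,-0.0175,0],0],[[0.035,-0.0175,0],0],[[0.025,-0.012,0],0],[[0.015,-0.007,0],0],[[0,0,0],0]])

```text
t: 33.3
tool_pos: [0.4125, 0.3258, 0.2839]
tool_rot: [-2.216, -2.224, 0.005]
contact_force: [0.1, -0.1, -0.7]
opening: 0.021
grip_force: 29.5
```

drive_tool(rows=[[[0.009,-0.0045,0],0],[[0,0,0],0],[[0,0,0],0]])

```text
t: 33.6
tool_pos: [0.4104, 0.333, 0.2855]
tool_rot: [2.222, 2.221, -0.001]
contact_force: [0.1, 0.6, -0.0]
opening: 0.0211
grip_force: 29.5
```

```bash
python3 snap.py pl4
python3 -c "
import cv2,numpy as np
from station import vision
ims=[vision.get_image(n)['image'] for n in('scene','side')]
cv2.imwrite('pics/f8.png',np.hstack([cv2.imread('pics/pl4.png')[100:400,160:460]]+[cv2.resize(i[80:200,180:280],None,fx=2.5,fy=2.5,interpolation=2) for i in ims]))"
```

```text
33.65 [0.4106 0.3329 0.2857] [ 2.2222e+00  2.2206e+00 -8.0000e-04]
```

View pics/f8.png

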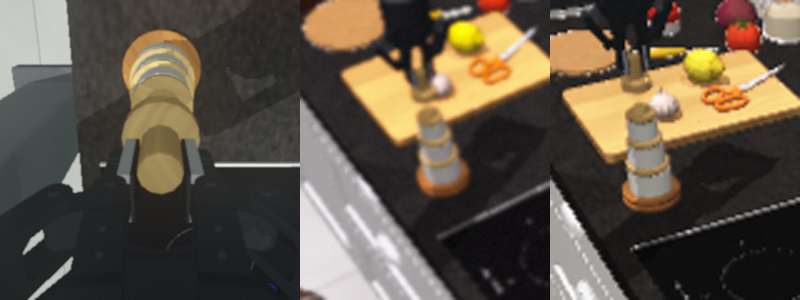

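The tower of three tins is straight without gaps; the cap hangs level above it (knob top about (319,273) full-frame). Check its offset, then lower it.

Run:
```python
import pickle;from h import *
d=pickle.load(open("pl4.pkl","rb"))
print(plane(d,(319,273),.236), plane(d,(298,273),.236),plane(d,(342,273),.236))
for y in(.333,.3355,.338): print(y,proj(d,(.4105,y,.236)),proj(d,(.4105,y+.022,.201)),proj(d,(.4105,y-.011,.236)))
```

```text
[0.40917898 0.33503092 0.236     ] [0.3998675  0.33503528 0.236     ] [0.41937583 0.33502615 0.236     ]
0.333 [321.97513635 277.03809507] [321.65236152 205.42995871] [321.95211211 298.3229082 ]
0.3355 [321.98052039 272.06080738] [321.65540784 200.96361826] [321.95725184 293.57146598]
0.338 [321.98596238 267.02994697] [321.65848144 196.45726017] [321.96244562 288.77006492]
```

drive_tool(rows=[[[0,0.0005,0.015],0],[[0,0,0.01],0],[[0,0,0.006],0],[[0,0,0.003],0],[[0,0,0.002],0],[[0,0,0],0],[[0,0,0],0]])

```text
t: 34.45
tool_pos: [0.4111, 0.3335, 0.2503]
tool_rot: [2.221, 2.221, 0.001]
contact_force: [1.2, -0.4, -0.2]
opening: 0.0207
grip_force: 29.5
```

drive_tool(rows=[[[0,0,0.001],0],[[0,0,0.001],0],[[0,0,0.001],0],[[0,0,0],0],[[0,0,0],0]])

```text
t: 34.95
tool_pos: [0.411, 0.3334, 0.2469]
tool_rot: [-2.221, -2.221, 0.0]
contact_force: [-0.0, 0.3, -0.6]
opening: 0.0209
grip_force: 29.5
```

drive_tool(rows=[[[0,0,0.001],0],[[0,0,0],0],[[0,0,0],0]])

```text
t: 35.25
tool_pos: [0.411, 0.3334, 0.2458]
tool_rot: [-2.221, -2.221, 0.0]
contact_force: [0.3, -0.3, -0.2]
opening: 0.021
grip_force: 29.5
```

drive_tool(rows=[[[0,0,0.001],0],[[0,0,0],0],[[0,0,0],0]])

```text
t: 35.55
tool_pos: [0.4111, 0.3335, 0.2454]
tool_rot: [2.221, 2.221, 0.001]
contact_force: [-0.6, -1.0, 3.5]
opening: 0.0206
grip_force: 29.6
```

Contact at the expected height. Release with the jaw only to 0.5 first, then back off.

drive_tool(rows=[[[0,0,0],0],[[0,0,0],0],[[0,0,0],0],[[0,0,0],0],[[0,0,0],0]], jaw=0.4)

```text
t: 36.05
tool_pos: [0.411, 0.3334, 0.2448]
tool_rot: [-2.221, -2.221, 0.0]
contact_force: [0.3, -0.6, -0.7]
opening: 0.0512
grip_force: 0.0
```

drive_tool(rows=[[[0,0,-0.02],0],[[0,0,-0.03],0],[[0,0,-0.03],0],[[0,0,-0.03],0],[[-0.04,0,0],0],[[-0.04,0,0],0],[[-0.04,0,0],0],[[0,0,0],0],[[0,0,0],0]])

```text
t: 36.95
tool_pos: [0.4111, 0.2129, 0.3551]
tool_rot: [-2.223, -2.219, -0.001]
contact_force: [0.6, 1.2, 0.0]
opening: 0.0513
grip_force: 0.0
```

```bash
python3 snap.py s4
python3 -c "
import cv2,numpy as np
from station import vision
ims=[vision.get_image(n)['image'] for n in('scene','side')]
cv2.imwrite('pics/f9.png',np.hstack([cv2.resize(cv2.imread('pics/s4.png')[0:200,220:420],(300,300))]+[cv2.resize(i[90:200,190:280],(246,300),interpolation=2) for i in ims]))"
```

```text
37.0 [0.411  0.2135 0.355 ] [-2.2217e+00 -2.2208e+00 -8.0000e-04]
```

View pics/f9.png

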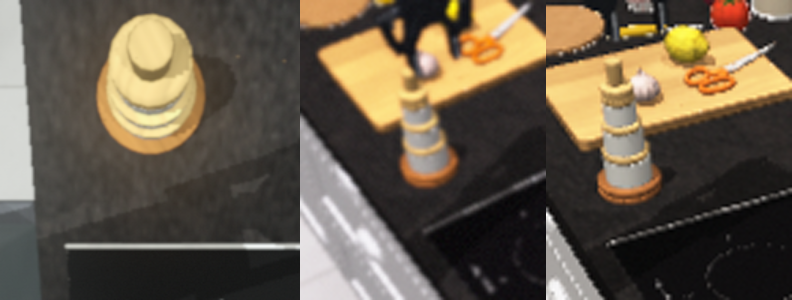

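All four pieces stand in line on the foot (knob top about (229,116) scene, (214,114) side). One check of the cap's height, then hand in if it fits.

Run:
```python
import pickle;from h import *
from station import ctrl
d=pickle.load(open("d0.pkl","rb"))
X,e=tri((d["scene"],(229.1,116)),(d["side"],(214.1,113.8))); print(X,e)
for n in("scene","side"): print(n,proj(d[n],(.411,.336,.196)))
w=pickle.load(open("s4.pkl","rb")); print(proj(w,(.411,.336,.196)),"seen",220+150*2/3,46*2/3)
if abs(X[2]-.196)<.012 and np.hypot(X[0]-.411,X[1]-.336)<.015: print(ctrl.finish_job())
```

```text
[0.42150796 0.36266729 0.17298023] 0.0010024722612188366
scene [228.56612561 115.94333932]
side [213.35809664 111.67359693]
[320.54039555  27.87586654] seen 320.0 30.666666666666668
```

The two-view ray pair is ill-conditioned here. The expected seated knob top projects within 1-3 px of where it is seen in all three views, and contact came at exactly the seated height, so I hand in.

```bash
python3 -c "
from station import ctrl; print(ctrl.finish_job())"
```

```text
the job is handed in; nothing more can be done
None
```

I rebuilt the spice tower on its foot (large tin, medium tin, small tin, cap) and handed the job in at about 37 s of robot time. It looks straight and gap-free in all three camera views, and I never moved the food tin or mug, but the judge's verdict was not shown.

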